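# Pump the ratchet lift level and slide the vase onto it

## Robot

A 6-joint arm with a two-finger parallel gripper is mounted at the origin on the work surface. World frame = base frame: x ahead of the robot, y to its left, z up, the work surface at z = 0. Lengths are in m, angles in rad, forces in N, time in s.
With the tool pointing down it reaches from about 0.35 to 0.975 m from the base axis. Payload 4.9 kg.
Tool frame: the origin (TCP) lies on the front face of the gripper's body, between the roots of the fingers; the fingertips stand ctrl.tip_extent ahead of it and the grasp point (between the pads) lies 54 mm ahead of it (ctrl.tip_extent is the distance from the TCP to the fingertips, in m); z points along the fingers, y is the line along which they close (so a half turn about z gives the same grasp; the last joint's range is limited). The gripper opens to 85 mm and grips with 20 to 120 N. Pads are 22 mm wide; open, the fingers measure 114 mm over their backs; the gripper's body (76 mm by 85 mm) begins 54 mm behind the grasp point. The pads swing forward as they close: fully open they stand 13 mm farther back than shut.
Start: joints at [1.183, 0.053, 1.613, -0, 1.476, -0.119], TCP at [0.166, 0.603, 0.304] pointing down, gripper open.
Joint ranges: [-3.01, 3.01], [-1.01, 2.22], [0.06, 2.58], [-1.02, 4.17], [0.09, 2.62], [-3.14, 3.14]. Speed limits (rad/s): [2.57, 2.57, 3.14, 3.14, 3.14, 3.14].

## Interface

Orientations are given as a rotation vector (axis times angle).
In Python, from station import ctrl gives the robot as it stands.
- The arm moves only by the tool apply_moves, never from a script. Its argument "rows" is one flat list of numbers, 6 for each row, row after row: the shift along the tool's x, y, z normalised to -1 to 1, where 1 is 0.6 m, then the turn, a rotation vector about the tool's x, y, z normalised to -1 to 1, where 1 is 90 degrees. A call has 1 to 20 rows; each row is the pose to reach, as a shift and turn from the pose commanded when the call began, along the tool's axes at that moment; what a row does not reach only later rows make up. A row lasts 1/10 s, in which the tool goes at most 50 mm and 8.59 degrees, less where a joint would pass 70% of its speed; a pose out of reach is approached as far as the arm can. A call with a number of a shift or a turn outside -1 to 1 is refused whole. A call with a gripper value outside its range is refused whole. "grip" is the opening, from 0 (shut) to 1 (fully open), set as the call begins (left out, the last holds). The fingers move at their own pace and stop on an object; "grip_force" is the grip in N (left out, the last holds). Time passes only in rows, so rows that repeat a pose let the fingers close. It gives the time, the measured TCP pose, the force, the opening and the grip force at its end, in the units of the state.
- ctrl.get_obs(): the state, without advancing time (a new reading comes with each control period).
- ctrl.get_image(name): name is "scene" or "side" or "wrist"; returns (picture, depth): 384x512x3 uint8, blue, green, red; 384x512 float32, m along the optical axis (not along the pixel's ray), 0 where there is no reading.
- ctrl.camera_model(name): a dict with "mtx" (3x3 intrinsics, pixels), "R" (3x3) and "t" (3): a world point X has camera coordinates R X + t; the wrist camera has in their place "tool_from_camera" (4x4, takes a point from camera to tool coordinates, whose origin is the TCP and whose axes are the flange's). Camera axes: x right, y down, z forward; pixel columns grow to the right and rows downward; lengths in m; the calibration is good to about 2 mm. A picture is of the moment at which its call begins: read the wrist's pose just before it. camera_model takes no time and is no camera call.
- ctrl.finish_job(): hands the job in; it is judged then, once.
The state is a dict: "t": time; "q": joint angles; "dq": joint speeds; "effort": joint torques, N m; "tool_pos": TCP position; "tool_rot": TCP orientation; "contact_force": force on the tool from outside, world axes, zero at the start; "wrist_torque": the same for the moment, N m; "opening": finger opening in m; "grip_force": force on a finger pad.
Only numpy, scipy, OpenCV 4.12 (cv2) and the standard library are available. Lean on these libraries where they do the work, as an engineer would, in place of code of your own. Each camera call takes 0.05 s, during which the arm holds its last target. There are 200 camera calls.

## Task

Pump the red lever of the ratchet lift, one tooth per full stroke, until its table is level with the kiln shelf that carries the vase, raising the table by the lever alone and without pushing on it; it cannot be lowered again, so do not pump too far. Then slide the vase sideways off the shelf, without lifting or tipping it, onto the middle of the blue disc on the lift's table, and let go of it there. Leave the bowl, the tub and the jar where they are.

Things in the scene. Friction and masses are not known exactly. Their poses are not given: they have to be found in the camera images.
- handle (a point): Centre of the red grip bar of the pump lever: level, 20 mm thick, 84 mm long, along the lift's y axis. A 10 mm steel arm runs from each end of it to the hinge, so its middle 70 mm are free all round: pinch it from above, one finger before and one behind it. It needs some 5 N to go down and 4 N to go up; no spring, it stays where it is left. Its axes turn with the lever.
- lever_pivot (a point): Point on the lever's level hinge axis, fixed to the lift, 85 mm above the bench; the grip bar's centre moves round it in an upright arc of radius 130 mm, on the lift's -x side. Axes as those of lift (hinge axis = y).
- lever (a joint): Lever angle q: 0 (start, fully up, arm 0.30 rad above level) to 0.60 (fully down, 0.30 below level). Grip bar from lever_pivot in the lift's axes: x = -0.130 cos(0.30 - q), z = 0.130 sin(0.30 - q). One full stroke down raises the table one tooth (10 mm); it stops some 3 mm above the notch and drops into it as the lever goes back. Only back up below 0.05 does the lever catch the next tooth.
- lift: Green steel ratchet lift standing fast on the bench, base 200 x 130 mm. Origin: centre of its underside, on the bench. z up; x points away from the lever (the lever is on its -x side); its y axis points to the two kiln shelves, one on either side.
- lift_table: Square aluminium table of the lift, 130 x 130 x 12 mm, empty, with a flat blue disc 90 mm across in its middle: the vase's goal. Origin: centre of its top face; axes as lift. It rises straight up and the ratchet never lets it down. At the start it is 2, 3 or 4 teeth (10 mm each) below the top of the vase's shelf; after that many strokes it is level with it (about 1 mm below).
- vase_center (a point): Centre of the terracotta vase (on its axis, half-way up; z up) on the higher kiln shelf. 125 mm high, foot 68, belly 88 mm across, 0.3 to 0.55 kg. Its straight round neck, 34 mm across, runs from 14 to 50 mm above this point (then a 46 mm lip): pinch it from above some 38 mm above this point, fingers closing along the slide; closing across the slide, the vase swings between them and tips.
- bowl: Small grey-green bowl, 84 mm across and 45 mm high, on the lower kiln shelf: leave alone. Origin: centre of its underside.
- tub: Yellow slip tub, 110 mm across and 85 mm high, on the bench: leave alone. Origin: centre of its underside.
- jar: Cream glaze jar, 64 mm across and 75 mm high, on the bench: leave alone. Origin: centre of its underside.
- high_shelf_top (a point): Centre of the top of the kiln shelf that carries the vase: a cream slab 180 x 160 x 16 mm (x, y, z) on four props, fixed, its top 152.5 mm above the bench. It is left or right of the lift, with a 5 mm gap to its table; this point is 150 mm from the table's centre along the lift's + or - y. Axes as lift.
- low_shelf_top (a point): Centre of the top of the other kiln shelf, alike but lower (118 mm above the bench), on the other side of the lift, with the bowl on it; not used.
Mind the look-alikes: they are no part of the job. Of the things that look like the part that bears vase_center, the largest one is meant. Leave any brown look-alike of the part that bears high_shelf_top alone.

How it is judged:
On the way:
1. the lift's table is pumped level with the vase's shelf (within 4 mm) while the vase still stands upright on that shelf (z of lift_table in the frame of high_shelf_top between -0.004 and 0.004 m and horizontal distance between vase_center and high_shelf_top below 0.06 m and angle between vase_center's own z axis and vertical below 0.15 rad), for 0.3 s.
At the end, for the whole second after the job is handed in: The vase stands upright and still on the lift's table, its axis within 18 mm of the blue disc's centre, and the table is level with the shelf within 4 mm (horizontal distance between vase_center and lift_table below 0.018 m and z of vase_center in the frame of lift_table between 0.0595 and 0.0655 m and angle between vase_center's own z axis and vertical below 0.08 rad and linear speed of vase below 0.02 m/s and z of lift_table in the frame of high_shelf_top between -0.004 and 0.004 m); the robot touches nothing.
It fails at once if the vase is lifted more than 9 mm above the level of its shelf (z of vase_center in the frame of high_shelf_top above 0.0715 m).
It fails at once if the vase is tipped by more than 0.3 rad (angle between vase_center's own z axis and vertical above 0.3 rad).
It fails at once if the robot pushes on the lift's table with more than 5 N (contact force between any of the fingers, the arm and lift_table above 5 N).
It fails at once if the bowl, tub or jar is moved more than 30 mm (distance of any of bowl, tub, jar from where it was at the start of the episode above 0.03 m).
It also fails if it takes over 72 s, if anything falls off the work surface, if the arm or the gripper's body presses on something with over 40 N, if the wrist force passes 120 N, or if a joint passes its speed limit or range.

## Working session

There is one attempt and no reset: what is moved stays moved. The work goes in short steps, Python scripts to look and compute and a tool call to move; the robot and the scene stay as the last step left them, time stands still between calls to the robot, and variables do not carry over. Pictures are saved under pics/ and viewed, at most 10 in all, crops included, and the job is handed in when it is done.

Besides the shell and the picture viewer there is one more tool, called as name(argument=value, ...) on one line, values as JSON. apply_moves: Moves the arm, as the interface text tells. Its arguments: {"type":"object","properties":{"rows":{"type":"array","items":{"type":"number"}},"grip":{"type":"number"},"grip_force":{"type":"number"}},"required":["rows"]}

```bash
mkdir -p pics
python3 - <<'E'
from station import ctrl
import cv2,numpy as np
o=ctrl.get_obs();print(o['t'],o['tool_pos'],o['tool_rot'],o['opening'],ctrl.tip_extent)
ims=[]
for n in("scene","side"):
    im,d=ctrl.get_image(n);np.savez(f"{n}0.npz",im=im,d=d);ims.append(im)
    m=ctrl.camera_model(n);print(n,m['mtx'],-m['R'].T@m['t'],m['R'][2])
cv2.imwrite("pics/scene0.png",cv2.resize(ims[0],(800,600)));cv2.imwrite("pics/side0.png",cv2.resize(ims[1],(800,600)))
E
```

```text
0.0 [0.16579714 0.60210934 0.30267303] [-0.42091544 -3.11275412  0.00311321] 0.08552319162743835 0.0726
scene [[355.18969049   0.         254.12014367]
 [  0.         355.18969049 187.52708397]
 [  0.           0.           1.        ]] [1.30144114 0.07281783 0.66115991] [-0.82520062 -0.1988403  -0.52868371]
side [[355.98236374   0.         252.00524353]
 [  0.         355.98236374 191.09664314]
 [  0.           0.           1.        ]] [0.22052868 0.61318603 0.75709662] [ 0.31276429 -0.73024275 -0.60739116]
```

View pics/scene0.png

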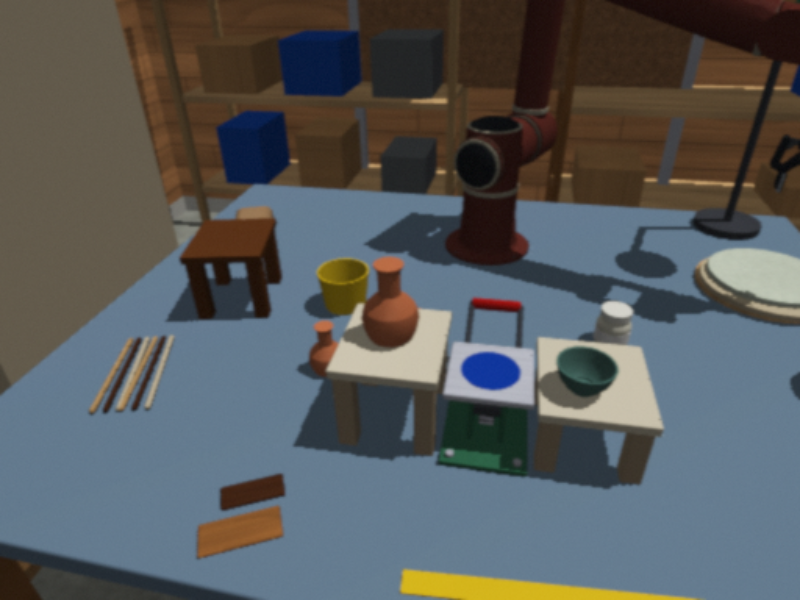

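View pics/side0.png

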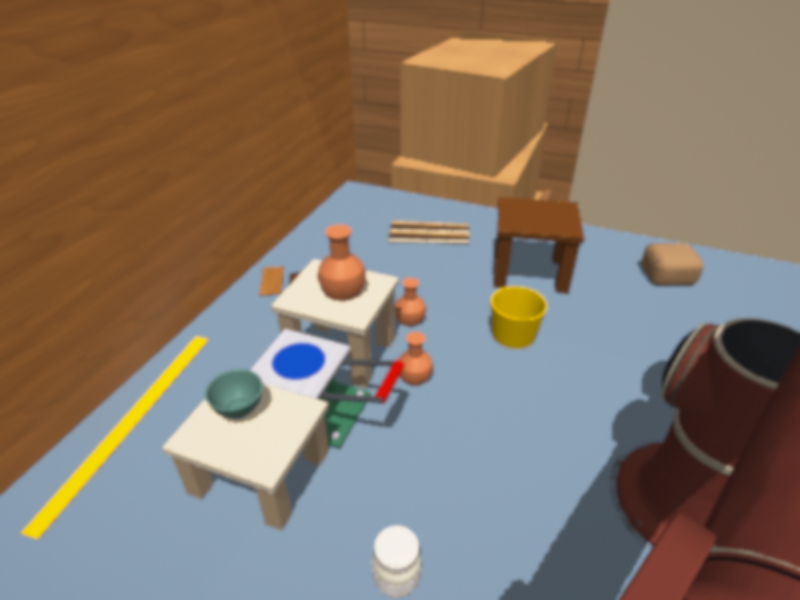

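The scene picture shows the big vase on the cream shelf at (390,305), with the lift disc at (490,370), the red bar at (496,304) and the bowl shelf at (595,380). The side picture shows the big vase at (341,265), the disc at (298,360) and the bar at (390,381).

There are three vase candidates: the big one on the cream shelf, and two small ones on the bench at side (410,303) and (415,360). The big one fits, being the largest and standing on the higher cream shelf. The brown stool at side (540,235) is the shelf look-alike. Next I'll measure, with one enlarged crop to confirm.

```bash
cat > h.py <<'E'
import numpy as np,cv2
from station import ctrl
def cloud(n,d,pose=None):
    m=ctrl.camera_model(n);v,u=np.indices(d.shape)
    K=m['mtx'];P=np.stack([(u-K[0,2])/K[0,0]*d,(v-K[1,2])/K[1,1]*d,d],-1)
    if n=='wrist':
        T=m['tool_from_camera'];P=P@T[:3,:3].T+T[:3,3]
        R=cv2.Rodrigues(np.array(pose['tool_rot'],float))[0];W=P@R.T+pose['tool_pos']
    else: W=(P-m['t'])@m['R']
    W[d<=0]=np.nan
    return W
def hsv(im): return cv2.cvtColor(im,cv2.COLOR_BGR2HSV).astype(int)
def masks(im):
    h=hsv(im);H,S,V=h[...,0],h[...,1],h[...,2]
    return dict(blue=(H>110)&(H<130)&(S>200)&(V>80),red=((H<4)|(H>175))&(S>220)&(V>110),
      terra=(H>=4)&(H<14)&(S>120)&(V>80)&(im[...,2]>110),cream=(H>12)&(H<35)&(S>15)&(S<75)&(V>180),
      green=(H>50)&(H<90)&(S>120))
E
python3 - <<'E'
from h import *
for n in("scene","side"):
    z=np.load(n+"0.npz");im,d=z['im'],z['d'];W=cloud(n,d);M=masks(im)
    for k,m in M.items():
        nl,L,st,c=cv2.connectedComponentsWithStats(m.astype(np.uint8))
        for i in range(1,nl):
            if st[i,4]<25: continue
            p=W[L==i];p=p[np.isfinite(p[:,0])]
            if len(p)<20 or p[:,0].min()<-.2:continue
            if k in('cream',):
                p=p[(p[:,2]>.105)&(p[:,2]<.165)]
                if len(p)<200: continue
                r=cv2.minAreaRect(p[:,:2].astype(np.float32)*1000);print('  rect',np.round(r[0]),np.round(r[1]),round(r[2],1))
            print(n,k,(c[i]*1.5625).round(),st[i,4],'med',np.median(p,0).round(3),'p2',np.percentile(p,2,0).round(3),'p98',np.percentile(p,98,0).round(3))
            if k=='red':
                q=p[:,:2]-p[:,:2].mean(0);u=np.linalg.svd(q,full_matrices=0)[2][0];print('  axis',np.degrees(np.arctan2(u[1],u[0])).round(1))
    if n=='side':
        cv2.imwrite("pics/crop1.png",cv2.resize(im[130:270,150:310],(800,600)[0:1]+(700*6//7,),interpolation=2))
E
```

```text
scene blue [490. 370.] 608 med [0.636 0.054 0.113] p2 [0.599 0.017 0.111] p98 [0.671 0.09  0.115]
scene red [497. 303.] 61 med [0.475 0.054 0.132] p2 [0.471 0.015 0.129] p98 [0.479 0.086 0.135]
  axis 90.6
scene terra [388. 264.] 139 med [ 0.631 -0.101  0.279] p2 [ 0.611 -0.119  0.277] p98 [ 0.649 -0.083  0.28 ]
scene terra [396. 309.] 392 med [ 0.651 -0.085  0.215] p2 [ 0.623 -0.118  0.198] p98 [ 0.665 -0.062  0.23 ]
scene terra [323. 326.] 57 med [ 0.554 -0.244  0.098] p2 [ 0.538 -0.257  0.095] p98 [ 0.566 -0.231  0.099]
scene terra [325. 352.] 109 med [ 0.569 -0.237  0.051] p2 [ 0.545 -0.256  0.041] p98 [ 0.579 -0.226  0.064]
  rect [639. -96.] [177. 156.] 1.4
scene cream [400. 353.] 1741 med [ 0.682 -0.063  0.153] p2 [ 0.558 -0.169  0.152] p98 [ 0.724 -0.02   0.155]
  rect [631. 204.] [179. 156.] 1.4
scene cream [608. 386.] 2006 med [0.656 0.238 0.119] p2 [0.546 0.128 0.117] p98 [0.717 0.28  0.12 ]
scene green [485. 439.] 1797 med [0.684 0.057 0.011] p2 [ 0.611 -0.006  0.008] p98 [0.734 0.115 0.063]
side red [390. 379.] 113 med [0.468 0.053 0.132] p2 [0.463 0.016 0.129] p98 [0.47
[... 1050 characters left out ...]
 0.555] p98 [0.181 0.498 0.561]
side terra [658. 532.] 36 med [0.045 0.078 0.013] p2 [0.039 0.066 0.008] p98 [0.052 0.091 0.017]
side terra [795. 593.] 51 med [0.131 0.479 0.563] p2 [0.13  0.476 0.562] p98 [0.133 0.482 0.564]
  rect [637. -94.] [180. 161.] 1.1
side cream [334. 299.] 1593 med [ 0.62  -0.063  0.152] p2 [ 0.549 -0.169  0.15 ] p98 [ 0.723 -0.015  0.155]
  rect [630. 201.] [180. 169.] 1.3
side cream [249. 437.] 3541 med [0.608 0.23  0.118] p2 [0.543 0.129 0.115] p98 [0.714 0.283 0.12 ]
side green [341. 389.] 28 med [0.584 0.003 0.011] p2 [ 0.57  -0.007  0.005] p98 [0.599 0.033 0.049]
side green [342. 415.] 276 med [0.557 0.056 0.01 ] p2 [0.539 0.024 0.007] p98 [0.582 0.089 0.013]
```

View pics/crop1.png

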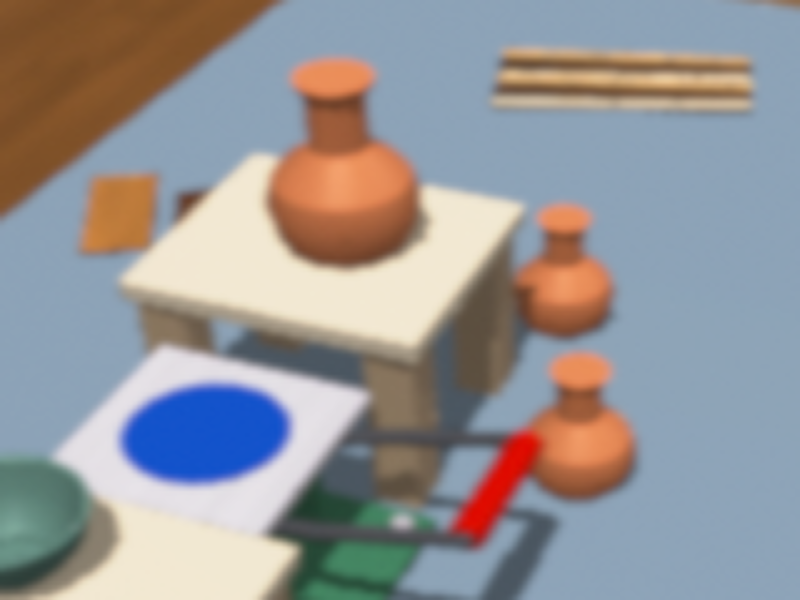

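The crop confirms it: the big vase at crop (340,160) stands on the cream shelf. The small look-alikes at (565,270) and (580,425) are on the bench.

The table top is at 0.113 and the shelf at 0.1525, so 4 teeth are needed. The lift yaw is about 1.4° and its centre about (0.635, 0.0535). Next I work out the move to a hover over the bar.

```bash
cat >> h.py <<'E'
from scipy.spatial.transform import Rotation as Ro
def down(yaw_deg):  # tool z down, tool y at yaw
    a=np.radians(yaw_deg);y=np.array([np.cos(a),np.sin(a),0]);z=np.array([0,0,-1.]);return Ro.from_matrix(np.stack([np.cross(y,z),y,z],1))
def rel(pos,yaw,o=None,cur=None):
    o=o or ctrl.get_obs();R=Ro.from_rotvec(o['tool_rot']) if cur is None else cur[1];p=np.array(o['tool_pos']) if cur is None else cur[0]
    s=R.inv().apply(np.array(pos)-p)/.6;t=(R.inv()*down(yaw)).as_rotvec()/(np.pi/2)
    return np.r_[s,t].round(4)
E
python3 -c "
from h import *
print(rel((.471,.052,.27),1.4))"
```

```text
[-7.339e-01 -7.488e-01  5.590e-02 -1.100e-03  6.000e-04  8.133e-01]
```

apply_moves(rows=[-0.734,-0.749,0.056,-0.001,0.001,0.813,-0.734,-0.749,0.056,-0.001,0.001,0.813,-0.734,-0.749,0.056,-0.001,0.001,0.813,-0.734,-0.749,0.056,-0.001,0.001,0.813,-0.734,-0.749,0.056,-0.001,0.001,0.813,-0.734,-0.749,0.056,-0.001,0.001,0.813,-0.734,-0.749,0.056,-0.001,0.001,0.813,-0.734,-0.749,0.056,-0.001,0.001,0.813,-0.734,-0.749,0.056,-0.001,0.001,0.813,-0.734,-0.749,0.056,-0.001,0.001,0.813,-0.734,-0.749,0.056,-0.001,0.001,0.813,-0.734,-0.749,0.056,-0.001,0.001,0.813,-0.734,-0.749,0.056,-0.001,0.001,0.813,-0.734,-0.749,0.056,-0.001,0.001,0.813,-0.734,-0.749,0.056,-0.001,0.001,0.813,-0.734,-0.749,0.056,-0.001,0.001,0.813,-0.734,-0.749,0.056,-0.001,0.001,0.813,-0.734,-0.749,0.056,-0.001,0.001,0.813], grip=1, grip_force=30)

```text
t: 1.9
tool_pos: [0.4709, 0.0533, 0.2704]
tool_rot: [-2.191, -2.25, -0.003]
contact_force: [-0.4, 0.1, -0.9]
opening: 0.0852
grip_force: 0.0
```

Run:
```python
from h import *
o=ctrl.get_obs();print(o['t'],o['tool_pos'],Ro.from_rotvec(o['tool_rot']).as_matrix().round(3).tolist(),o['contact_force'])
im,d=ctrl.get_image('wrist');W=cloud('wrist',d,o);M=masks(im)
p=W[M['red']];p=p[np.isfinite(p[:,0])];p=p[(p[:,2]>.1)&(p[:,2]<.15)]
print(len(p));
if len(p): print(p.min(0),p.max(0),np.median(p,0),np.percentile(p,[5,95],axis=0).round(3))
```

```text
1.9 [0.47086278 0.05327041 0.27039735] [[-0.027, 1.0, 0.0], [1.0, 0.027, 0.002], [0.002, 0.001, -1.0]] [-0.37237518  0.1064599  -0.85730648]
1022
[0.46147449 0.00974324 0.12650256] [0.48023662 0.09188751 0.13483441] [0.4718417  0.0545902  0.13209777] [[0.463 0.015 0.129]
 [0.479 0.088 0.134]]
```

apply_moves(rows=[-0.003,0,0.06,0,0,0,-0.003,0,0.11,0,0,0,-0.003,0,0.155,0,0,0,-0.003,0,0.155,0,0,0,-0.003,0,0.155,0,0,0])

```text
t: 2.45
tool_pos: [0.4712, 0.051, 0.1776]
tool_rot: [-2.192, -2.248, -0.002]
contact_force: [-0.2, -0.6, 1.4]
opening: 0.0854
grip_force: 0.0
```

apply_moves(rows=[0,0,0,0,0,0,0,0,0,0,0,0,0,0,0,0,0,0,0,0,0,0,0,0,0,0,0,0,0,0,0,0,0,0,0,0,0,0,0,0,0,0,0,0,0,0,0,0], grip=0, grip_force=30)

```text
t: 3.25
tool_pos: [0.47, 0.0506, 0.1771]
tool_rot: [-2.19, -2.246, 0.003]
contact_force: [-6.1, -0.7, 3.2]
opening: 0.0185
grip_force: 30.7
```

apply_moves(rows=[0,-0.003,0.01,0,0,0,0,-0.005,0.021,0,0,0,0,-0.007,0.032,0,0,0,0,-0.009,0.042,0,0,0,0,-0.01,0.053,0,0,0,0,-0.01,0.064,0,0,0,0,-0.01,0.075,0,0,0,0,-0.009,0.086,0,0,0,0,-0.007,0.096,0,0,0,0,-0.005,0.107,0,0,0,0,-0.003,0.118,0,0,0,0,0,0.128,0,0,0,0,0,0.131,0,0,0,0,0,0.131,0,0,0,0,0,0.131,0,0,0])

```text
t: 4.75
tool_pos: [0.4698, 0.0507, 0.0977]
tool_rot: [-2.191, -2.246, 0.003]
contact_force: [-5.3, -1.7, -0.6]
opening: 0.0192
grip_force: 34.2
```

```bash
cat > look.py <<'E'
from h import *
import sys
o=ctrl.get_obs();print(o['t'],o['tool_pos'],o['contact_force'])
for n in('scene','side'):
    im,d=ctrl.get_image(n);W=cloud(n,d);M=masks(im)
    for k in('blue','red'):
        p=W[M[k]];p=p[np.isfinite(p[:,0])];p=p[(p[:,0]>.4)&(p[:,0]<.7)&(abs(p[:,1]-.05)<.08)]
        if len(p)>5:print(n,k,len(p),np.median(p,0).round(4))
    s=W[M['cream']];s=s[np.isfinite(s[:,0])];s=s[(s[:,1]<-.01)&(s[:,1]>-.17)&(abs(s[:,2]-.153)<.01)&(s[:,0]>.54)];print('shelf',np.median(s[:,2]).round(4))
E
python3 look.py
```

```text
4.75 [0.46978831 0.05067363 0.09771378] [-5.31054531 -1.69408619 -0.59529526]
scene blue 607 [0.6356 0.0539 0.1254]
shelf 0.1535
side blue 13 [0.6232 0.0695 0.1245]
side red 71 [0.4678 0.0692 0.0574]
shelf 0.1524
```

apply_moves(rows=[0,-0.003,-0.013,0,0,0,0,-0.005,-0.024,0,0,0,0,-0.007,-0.035,0,0,0,0,-0.009,-0.045,0,0,0,0,-0.01,-0.056,0,0,0,0,-0.01,-0.067,0,0,0,0,-0.01,-0.078,0,0,0,0,-0.009,-0.089,0,0,0,0,-0.007,-0.099,0,0,0,0,-0.005,-0.11,0,0,0,0,-0.003,-0.121,0,0,0,0,0,-0.131,0,0,0,0,0,-0.134,0,0,0,0,0,-0.134,0,0,0,0,0,-0.134,0,0,0])

```text
t: 6.35
tool_pos: [0.4702, 0.0507, 0.1784]
tool_rot: [-2.191, -2.247, 0.001]
contact_force: [-5.7, -3.4, -10.4]
opening: 0.0187
grip_force: 31.8
```

```bash
python3 look.py
```

```text
6.35 [0.47024888 0.05071701 0.17837947] [ -5.71933603  -3.37350575 -10.38565196]
scene blue 607 [0.6366 0.0539 0.1224]
scene red 20 [0.4759 0.0761 0.1315]
shelf 0.1535
side blue 12 [0.6348 0.0746 0.1216]
side red 75 [0.4694 0.0696 0.1324]
shelf 0.1524
```

apply_moves(rows=[0,-0.004,0.016,0,0,0,0,-0.008,0.037,0,0,0,0,-0.01,0.058,0,0,0,0,-0.01,0.08,0,0,0,0,-0.007,0.102,0,0,0,0,-0.003,0.121,0,0,0,0,0,0.133,0,0,0,0,0,0.136,0,0,0,0,0,0.136,0,0,0,0,0,0.136,0,0,0,0,-0.003,0.121,0,0,0,0,-0.007,0.102,0,0,0,0,-0.01,0.08,0,0,0,0,-0.01,0.058,0,0,0,0,-0.008,0.037,0,0,0,0,-0.004,0.016,0,0,0,0,0,0.003,0,0,0,0,0,-0.001,0,0,0,0,0,-0.001,0,0,0,0,0,-0.001,0,0,0])

```text
t: 8.45
tool_pos: [0.4703, 0.0507, 0.1786]
tool_rot: [-2.191, -2.247, 0.001]
contact_force: [-5.9, -2.3, -12.4]
opening: 0.0188
grip_force: 33.4
```

```bash
python3 look.py
```

```text
8.45 [0.47027063 0.05072536 0.17859219] [ -5.94394115  -2.31625305 -12.42155534]
scene blue 606 [0.636  0.054  0.1325]
scene red 21 [0.4756 0.0784 0.1317]
shelf 0.1535
side blue 12 [0.6221 0.0707 0.1317]
side red 77 [0.4692 0.0698 0.1324]
shelf 0.1524
```

Two teeth are done, with the table at 0.1325. Third stroke.

apply_moves(rows=[0,-0.004,0.016,0,0,0,0,-0.008,0.037,0,0,0,0,-0.01,0.058,0,0,0,0,-0.01,0.08,0,0,0,0,-0.007,0.102,0,0,0,0,-0.003,0.121,0,0,0,0,0,0.133,0,0,0,0,0,0.136,0,0,0,0,0,0.136,0,0,0,0,0,0.136,0,0,0,0,-0.003,0.121,0,0,0,0,-0.007,0.102,0,0,0,0,-0.01,0.08,0,0,0,0,-0.01,0.058,0,0,0,0,-0.008,0.037,0,0,0,0,-0.004,0.016,0,0,0,0,0,0.003,0,0,0,0,0,0,0,0,0,0,0,0,0,0,0,0,0,0,0,0,0])

```text
t: 10.55
tool_pos: [0.4702, 0.0507, 0.1785]
tool_rot: [-2.191, -2.247, 0.001]
contact_force: [-5.2, -1.9, -14.9]
opening: 0.0185
grip_force: 34.1
```

```bash
python3 look.py
```

```text
10.55 [0.47022727 0.05070419 0.17847431] [ -5.15056289  -1.86278738 -14.85001517]
scene blue 607 [0.6365 0.0539 0.1425]
scene red 19 [0.4754 0.0789 0.1323]
shelf 0.1535
side blue 11 [0.6262 0.0794 0.1417]
side red 76 [0.4692 0.0701 0.1327]
shelf 0.1524
```

The table is still about 11 mm below the shelf, so the fourth stroke is the last.

apply_moves(rows=[0,-0.004,0.016,0,0,0,0,-0.008,0.037,0,0,0,0,-0.01,0.058,0,0,0,0,-0.01,0.08,0,0,0,0,-0.007,0.102,0,0,0,0,-0.003,0.121,0,0,0,0,0,0.133,0,0,0,0,0,0.136,0,0,0,0,0,0.136,0,0,0,0,0,0.136,0,0,0,0,-0.003,0.121,0,0,0,0,-0.007,0.102,0,0,0,0,-0.01,0.08,0,0,0,0,-0.01,0.058,0,0,0,0,-0.008,0.037,0,0,0,0,-0.004,0.016,0,0,0,0,0,0.003,0,0,0,0,0,0.001,0,0,0,0,0,0.001,0,0,0])

```text
t: 12.55
tool_pos: [0.4703, 0.0507, 0.1785]
tool_rot: [-2.191, -2.247, 0.001]
contact_force: [-7.4, -3.5, -12.0]
opening: 0.0188
grip_force: 34.6
```

```bash
python3 look.py
```

```text
12.55 [0.47029589 0.05071639 0.17851685] [ -7.39219564  -3.49330494 -12.04476703]
scene blue 602 [0.6363 0.0536 0.1525]
scene red 19 [0.4751 0.0784 0.1316]
shelf 0.1535
side blue 9 [0.6266 0.0863 0.1521]
side red 76 [0.4693 0.0698 0.1324]
shelf 0.1524
```

apply_moves(rows=[0,0,0.002,0,0,0,0,0,0.002,0,0,0,0,0,0.002,0,0,0,0,0,0.002,0,0,0,0,0,0.002,0,0,0,0,0,0.002,0,0,0,0,0,-0.03,0,0,0,0,0,-0.07,0,0,0,0,0,-0.14,0,0,0,0,0,-0.22,0,0,0,0,0,-0.3,0,0,0,0,0,-0.37,0,0,0,0,0,-0.37,0,0,0,0,0,-0.37,0,0,0], grip=1)

```text
t: 14.05
tool_pos: [0.4715, 0.0503, 0.4025]
tool_rot: [2.193, 2.248, 0.006]
contact_force: [0.0, 0.2, -1.7]
opening: 0.0855
grip_force: 0.0
```

```bash
python3 look.py; python3 -c "
from h import *
print(ctrl.get_obs()['q'],rel((.631,-.101,.40),91.4))"
```

```text
14.05 [0.47154603 0.05025424 0.40247939] [ 0.03166739  0.16811263 -1.68247434]
scene blue 605 [0.6367 0.0537 0.1525]
scene red 60 [0.4764 0.0532 0.1318]
shelf 0.1535
side blue 18 [0.6207 0.0741 0.1516]
side red 111 [0.4675 0.0516 0.1325]
shelf 0.1525
[-0.05187494 -0.35553609  1.8218266   0.00215011  1.67786933 -0.0765931 ] [-0.2587  0.2606 -0.0024 -0.     -0.0024 -0.9997]
```

apply_moves(rows=[-0.259,0.261,0,0,-0.002,-0.999,-0.259,0.261,0,0,-0.002,-0.999,-0.259,0.261,0,0,-0.002,-0.999,-0.259,0.261,0,0,-0.002,-0.999,-0.259,0.261,0,0,-0.002,-0.999,-0.259,0.261,0,0,-0.002,-0.999,-0.259,0.261,0,0,-0.002,-0.999,-0.259,0.261,0,0,-0.002,-0.999,-0.259,0.261,0,0,-0.002,-0.999,-0.259,0.261,0,0,-0.002,-0.999,-0.259,0.261,0,0,-0.002,-0.999,-0.259,0.261,0,0,-0.002,-0.999,-0.259,0.261,0,0,-0.002,-0.999,-0.259,0.261,0,0,-0.002,-0.999])

```text
t: 15.55
tool_pos: [0.6315, -0.1011, 0.3997]
tool_rot: [-0.035, 3.141, 0.001]
contact_force: [-0.0, 0.7, -0.7]
opening: 0.0858
grip_force: 0.0
```

Run:
```python
from h import *
o=ctrl.get_obs();print(o['t'],o['tool_pos'],Ro.from_rotvec(o['tool_rot']).as_matrix().round(3).tolist())
im,d=ctrl.get_image('wrist');W=cloud('wrist',d,o);cv2.imwrite('pics/w2.png',im)
def rep(n,W):
    for lo,hi in((.272,.285),(.155,.25)):
        p=W[(W[...,2]>lo)&(W[...,2]<hi)&(abs(W[...,0]-.63)<.06)&(abs(W[...,1]+.1)<.06)]
        if len(p)>5:print(n,lo,len(p),'mid',((np.percentile(p,1,0)+np.percentile(p,99,0))/2).round(4),np.ptp(p,0).round(3))
rep('wrist',W)
im,d=ctrl.get_image('scene');rep('scene',cloud('scene',d));im2,d=ctrl.get_image('side');rep('side',cloud('side',d))
z=np.load('scene0.npz');rep('scene_start',cloud('scene',z['d']));z=np.load('side0.npz');rep('side_start',cloud('side',z['d']))
```

```text
15.55 [ 0.63147274 -0.10113968  0.39973609] [[-1.0, -0.022, 0.001], [-0.022, 1.0, 0.001], [-0.001, 0.001, -1.0]]
wrist 0.272 3907 mid [ 0.628  -0.1016  0.2776] [0.044 0.044 0.004]
wrist 0.155 4979 mid [ 0.6159 -0.1018  0.2158] [0.07  0.1   0.095]
scene 0.272 183 mid [ 0.6277 -0.1005  0.2761] [0.047 0.044 0.008]
scene 0.155 1170 mid [ 0.6433 -0.0999  0.2014] [0.104 0.118 0.095]
side 0.272 132 mid [ 0.6272 -0.101   0.2762] [0.043 0.044 0.007]
side 0.155 810 mid [ 0.6217 -0.0892  0.2024] [0.096 0.084 0.095]
scene_start 0.272 181 mid [ 0.6283 -0.1008  0.2762] [0.045 0.043 0.008]
scene_start 0.155 1169 mid [ 0.6428 -0.0964  0.2012] [0.115 0.118 0.095]
side_start 0.272 132 mid [ 0.6266 -0.1007  0.2763] [0.043 0.045 0.008]
side_start 0.155 808 mid [ 0.6215 -0.0888  0.2016] [0.105 0.11  0.095]
```

View pics/w2.png

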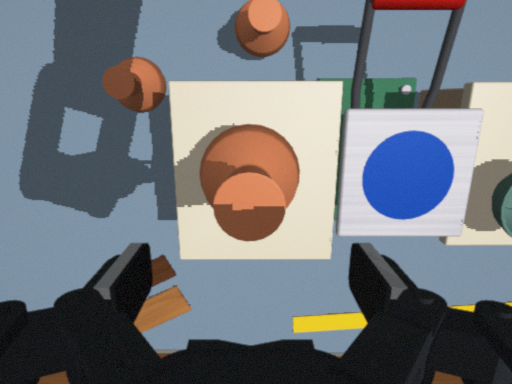

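The wrist view shows the vase at (250,180) between the fingers' planes, and the disc at (408,175). Now I descend and pinch.

apply_moves(rows=[0.006,0,0.04,0,0,0,0.006,0,0.08,0,0,0,0.006,0,0.12,0,0,0,0.006,0,0.145,0,0,0,0.006,0,0.155,0,0,0,0.006,0,0.155,0,0,0,0.006,0,0.155,0,0,0])

```text
t: 16.4
tool_pos: [0.6288, -0.1014, 0.3092]
tool_rot: [-0.037, 3.137, -0.001]
contact_force: [0.8, 0.2, 0.3]
opening: 0.0853
grip_force: 0.0
```

apply_moves(rows=[0,0,0,0,0,0,0,0,0,0,0,0,0,0,0,0,0,0,0,0,0,0,0,0,0,0,0,0,0,0,0,0,0,0,0,0,0,0,0,0,0,0,0,0,0,0,0,0], grip=0, grip_force=40)

```text
t: 17.2
tool_pos: [0.6286, -0.1016, 0.3089]
tool_rot: [-0.036, 3.138, -0.001]
contact_force: [-0.5, -1.2, 6.3]
opening: 0.0405
grip_force: 34.1
```

```bash
cat > v.py <<'E'
from h import *
o=ctrl.get_obs();print(o['t'],o['tool_pos'])
for n in('wrist','scene','side'):
    o=ctrl.get_obs();im,d=ctrl.get_image(n);W=cloud(n,d,o);M=masks(im)
    p=W[M['blue']];p=p[np.isfinite(p[:,0])];p=p[(p[:,0]>.55)&(p[:,0]<.7)&(abs(p[:,1]-.05)<.08)]
    if len(p)>50:print(n,'disc',((np.percentile(p,1,0)+np.percentile(p,99,0))/2).round(4),np.ptp(p,0).round(3))
    v=W[M['terra']];v=v[np.isfinite(v[:,0])];v=v[(abs(v[:,0]-.63)<.06)&(v[:,1]>-.16)&(v[:,1]<.12)&(v[:,2]>.15)&(v[:,2]<.3)]
    if len(v)>20:print(n,'vase lo/hi',np.percentile(v,1,0).round(3),np.percentile(v,99,0).round(3))
    cv2.imwrite(f'pics/v_{n}_{o["t"]:.1f}.png',im)
E
python3 v.py
```

```text
17.2 [ 0.62856107 -0.10157277  0.30888078]
wrist disc [0.6347 0.0505 0.1518] [0.087 0.082 0.004]
wrist vase lo/hi [ 0.587 -0.138  0.191] [ 0.645 -0.066  0.279]
scene disc [0.6346 0.0532 0.1526] [0.082 0.081 0.006]
scene vase lo/hi [ 0.609 -0.123  0.192] [ 0.667 -0.06   0.279]
side vase lo/hi [ 0.586 -0.114  0.167] [ 0.656 -0.058  0.278]
```

apply_moves(rows=[0,0,0,0,0,0,0,0,0,0,0,0,0,0,0,0,0,0])

```text
t: 17.65
tool_pos: [0.6286, -0.1016, 0.3089]
tool_rot: [-0.036, 3.138, -0.001]
contact_force: [-1.0, -1.5, 6.0]
opening: 0.0404
grip_force: 34.1
```

Run:
```python
from h import *
o=ctrl.get_obs();print(o['opening'],o['grip_force'],o['tool_pos'])
a,_=ctrl.get_image('side');b,_=ctrl.get_image('scene')
f=lambda im,u,v:cv2.resize(im[v-50:v+50,u-60:u+60],(400,333),interpolation=2)
cv2.imwrite('pics/g1.png',np.hstack([f(a,218,155),f(b,250,180)]))
```

```text
0.04035373617016376 34.08094438025728 [ 0.62856822 -0.10155888  0.30891254]
```

View pics/g1.png

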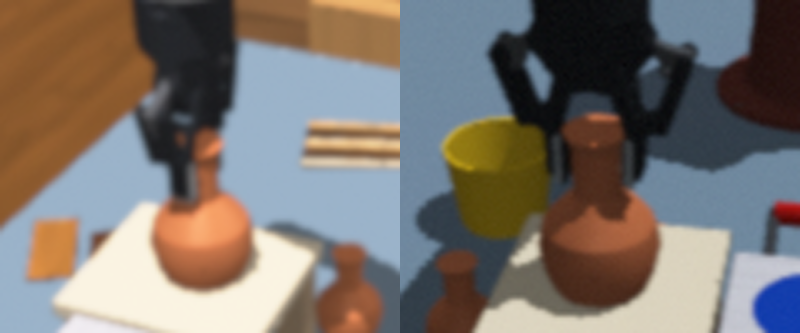

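The scene half of the crop, at (595,130), shows the pads bearing on the lip and not the neck. I'll reopen, go 7 mm lower and pinch again.

apply_moves(rows=[0,0,0,0,0,0,0,0,0,0,0,0,0,0,0,0,0,0,0,0,0,0,0,0,0,0,0.006,0,0,0,0,0,0.012,0,0,0,0,0,0.012,0,0,0,0,0,0.012,0,0,0], grip=0.75)

```text
t: 18.55
tool_pos: [0.6282, -0.1012, 0.3002]
tool_rot: [-0.037, 3.14, 0.0]
contact_force: [-1.1, -0.4, 0.6]
opening: 0.0643
grip_force: 0.0
```

apply_moves(rows=[0,0,0,0,0,0,0,0,0,0,0,0,0,0,0,0,0,0,0,0,0,0,0,0,0,0,0,0,0,0,0,0,0,0,0,0,0,0,0,0,0,0,0,0,0,0,0,0], grip=0)

```text
t: 19.35
tool_pos: [0.6284, -0.1014, 0.3011]
tool_rot: [-0.037, 3.138, -0.001]
contact_force: [-0.1, -1.8, 3.6]
opening: 0.0388
grip_force: 36.1
```

```bash
python3 v.py
```

```text
19.35 [ 0.62843713 -0.10140725  0.30112915]
wrist disc [0.6346 0.0484 0.1518] [0.087 0.077 0.004]
wrist vase lo/hi [ 0.587 -0.138  0.191] [ 0.638 -0.066  0.279]
scene disc [0.6343 0.053  0.1523] [0.081 0.081 0.005]
scene vase lo/hi [ 0.609 -0.122  0.192] [ 0.667 -0.061  0.279]
side vase lo/hi [ 0.586 -0.115  0.167] [ 0.657 -0.057  0.279]
```

Run:
```python
from h import *
b,_=ctrl.get_image('scene')
cv2.imwrite('pics/g2.png',cv2.resize(b[145:225,200:300],(750,600),interpolation=2))
```

```text
(no output)
```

View pics/g2.png

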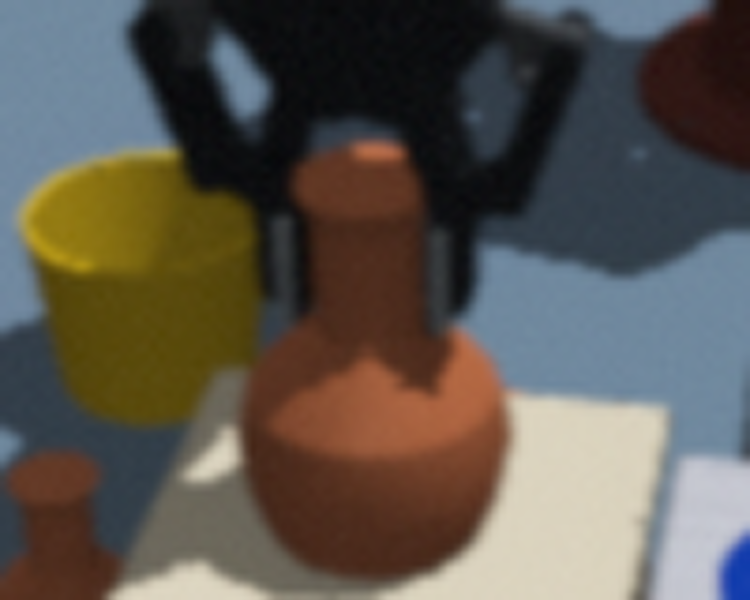

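The grey pads at (285,270) and (438,275) lie along the neck below the lip, but their tips may touch the shoulder near row 325. I'll try 4 mm higher.

apply_moves(rows=[0,0,0,0,0,0,0,0,0,0,0,0,0,0,0,0,0,0,0,0,0,0,0,0,0,0,-0.006,0,0,0,0,0,-0.006,0,0,0,0,0,-0.006,0,0,0], grip=0.7)

```text
t: 20.25
tool_pos: [0.6284, -0.1013, 0.3046]
tool_rot: [-0.037, 3.138, -0.0]
contact_force: [-0.7, 0.7, -0.4]
opening: 0.0597
grip_force: 0.0
```

apply_moves(rows=[0,0,0,0,0,0,0,0,0,0,0,0,0,0,0,0,0,0,0,0,0,0,0,0,0,0,0,0,0,0,0,0,0,0,0,0,0,0,0,0,0,0,0,0,0,0,0,0], grip=0)

```text
t: 21.05
tool_pos: [0.6284, -0.1014, 0.3045]
tool_rot: [-0.037, 3.139, -0.0]
contact_force: [0.0, -0.5, 1.7]
opening: 0.0387
grip_force: 39.9
```

Run:
```python
from h import *
z=np.load('scene0.npz')
for n in('scene','side'):
    z=np.load(n+'0.npz');W=cloud(n,z['d']);m=masks(z['im'])['terra']
    for a in np.arange(.222,.282,.005):
        p=W[m&(W[...,2]>a)&(W[...,2]<a+.005)&(abs(W[...,0]-.628)<.06)&(abs(W[...,1]+.1)<.06)]
        if len(p)>2:print(n,a.round(3),len(p),p.min(0)[:2].round(3),p.max(0)[:2].round(3))
```

```text
scene 0.222 53 [ 0.619 -0.108] [ 0.653 -0.076]
scene 0.227 28 [ 0.622 -0.101] [ 0.65  -0.082]
scene 0.232 3 [ 0.63  -0.087] [ 0.638 -0.085]
scene 0.272 3 [ 0.628 -0.111] [ 0.647 -0.084]
scene 0.277 134 [ 0.611 -0.121] [ 0.65  -0.082]
side 0.222 53 [ 0.605 -0.113] [ 0.648 -0.077]
side 0.227 27 [ 0.608 -0.108] [ 0.638 -0.084]
side 0.232 20 [ 0.61 -0.1 ] [ 0.636 -0.083]
side 0.237 12 [ 0.611 -0.098] [ 0.63  -0.085]
side 0.242 15 [ 0.612 -0.095] [ 0.633 -0.082]
side 0.247 14 [ 0.612 -0.093] [ 0.632 -0.083]
side 0.252 16 [ 0.612 -0.095] [ 0.635 -0.084]
side 0.257 16 [ 0.611 -0.094] [ 0.634 -0.084]
side 0.262 17 [ 0.612 -0.095] [ 0.634 -0.084]
side 0.267 8 [ 0.611 -0.094] [ 0.626 -0.082]
side 0.272 39 [ 0.61  -0.119] [ 0.645 -0.079]
side 0.277 71 [ 0.609 -0.119] [ 0.648 -0.078]
```

All three readings agree on neck contact: opening 38.7 at two heights, full 40 N, and almost no vertical force. I start the slide and check partway.

apply_moves(rows=[-0.001,0.008,0,0,0,0,-0.002,0.02,0,0,0,0,-0.003,0.035,0,0,0,0,-0.004,0.05,0,0,0,0,-0.005,0.065,0,0,0,0,-0.005,0.075,0,0,0,0,-0.005,0.075,0,0,0,0])

```text
t: 21.75
tool_pos: [0.6304, -0.0552, 0.3046]
tool_rot: [-0.038, 3.138, 0.001]
contact_force: [0.1, -2.4, 4.4]
opening: 0.0383
grip_force: 41.6
```

```bash
python3 v.py
```

```text
21.75 [ 0.63038195 -0.05522146  0.30458243]
wrist disc [0.6374 0.0539 0.1517] [0.087 0.088 0.005]
wrist vase lo/hi [ 0.589 -0.092  0.191] [ 0.643 -0.02   0.279]
scene disc [0.6353 0.0531 0.1525] [0.08  0.081 0.006]
scene vase lo/hi [ 0.612 -0.076  0.191] [ 0.669 -0.015  0.279]
side vase lo/hi [ 0.588 -0.073  0.166] [ 0.658 -0.012  0.278]
```

apply_moves(rows=[-0.001,0.01,0,0,0,0,-0.002,0.025,0,0,0,0,-0.003,0.042,0,0,0,0,-0.005,0.06,0,0,0,0,-0.006,0.078,0,0,0,0,-0.008,0.096,0,0,0,0,-0.009,0.114,0,0,0,0,-0.011,0.132,0,0,0,0,-0.012,0.15,0,0,0,0,-0.013,0.165,0,0,0,0,-0.014,0.177,0,0,0,0,-0.014,0.182,0,0,0,0,-0.014,0.182,0.001,0,0,0,-0.014,0.182,0.001,0,0,0])

```text
t: 23.3
tool_pos: [0.6359, 0.0531, 0.303]
tool_rot: [-0.037, 3.14, 0.0]
contact_force: [0.8, 0.1, -5.0]
opening: 0.0385
grip_force: 43.5
```

```bash
python3 v.py
```

```text
23.3 [0.63587316 0.05312363 0.30303668]
wrist disc [0.6068 0.0682 0.1518] [0.032 0.056 0.004]
wrist vase lo/hi [0.592 0.012 0.193] [0.647 0.084 0.28 ]
scene disc [0.6475 0.071  0.1522] [0.055 0.047 0.004]
scene vase lo/hi [0.621 0.03  0.198] [0.672 0.088 0.281]
side vase lo/hi [0.589 0.029 0.168] [0.658 0.091 0.28 ]
```

The vase hangs about 1–2 mm above the table, since the wrist carries about 5 N. I'll lower it gently and release.

apply_moves(rows=[0,0,0.001,0,0,0,0,0,0.002,0,0,0,0,0,0.003,0,0,0,0,0,0.003,0,0,0])

```text
t: 23.85
tool_pos: [0.6361, 0.0531, 0.302]
tool_rot: [-0.037, 3.139, -0.0]
contact_force: [-1.3, -0.8, -4.0]
opening: 0.0383
grip_force: 41.6
```

```bash
python3 v.py
```

```text
23.85 [0.6361149  0.05308357 0.30201516]
wrist disc [0.6074 0.0644 0.1518] [0.036 0.067 0.003]
wrist vase lo/hi [0.594 0.013 0.192] [0.647 0.085 0.279]
scene disc [0.6502 0.0753 0.1524] [0.052 0.038 0.005]
scene vase lo/hi [0.622 0.03  0.196] [0.674 0.089 0.279]
side vase lo/hi [0.593 0.028 0.168] [0.66  0.092 0.279]
```

apply_moves(rows=[0,0,0.001,0,0,0,0,0,0.002,0,0,0,0,0,0.002,0,0,0,0,0,0.002,0,0,0])

```text
t: 24.4
tool_pos: [0.6361, 0.0532, 0.3009]
tool_rot: [-0.037, 3.139, 0.0]
contact_force: [-1.2, -0.8, -1.2]
opening: 0.0386
grip_force: 41.7
```

apply_moves(rows=[0,0,0,0,0,0,0,0,0,0,0,0,0,0,0,0,0,0,0,0,0,0,0,0,0,0,0,0,0,0,0,0,0,0,0,0,0,0,0,0,0,0,0,0,0,0,0,0], grip=1)

```text
t: 25.2
tool_pos: [0.6361, 0.0531, 0.3006]
tool_rot: [-0.037, 3.139, 0.0]
contact_force: [-0.4, 0.5, 0.3]
opening: 0.0851
grip_force: 0.0
```

apply_moves(rows=[0,0,-0.02,0,0,0,0,0,-0.05,0,0,0,0,0,-0.1,0,0,0,0,0,-0.15,0,0,0,0,0,-0.2,0,0,0,0,0,-0.2,0,0,0])

```text
t: 25.8
tool_pos: [0.637, 0.0531, 0.4296]
tool_rot: [-0.037, 3.126, -0.001]
contact_force: [0.7, -0.3, 0.1]
opening: 0.0853
grip_force: 0.0
```

```bash
python3 v.py; python3 look.py; ls pics | tail -4
python3 - <<'E'
from h import *
im,d=ctrl.get_image('scene');W=cloud('scene',d)
p=W[(W[...,2]>.27)&(W[...,2]<.285)&(abs(W[...,0]-.635)<.05)&(abs(W[...,1]-.053)<.05)];print('lip',((p.min(0)+p.max(0))/2).round(4),np.ptp(p,0).round(3))
cv2.imwrite('pics/end.png',cv2.resize(im,(800,600)))
E
```

```text
25.8 [0.63696937 0.05313589 0.42961979]
wrist disc [0.6057 0.0671 0.1518] [0.028 0.055 0.003]
wrist vase lo/hi [0.595 0.017 0.193] [0.653 0.088 0.277]
scene disc [0.6508 0.075  0.1522] [0.047 0.038 0.004]
scene vase lo/hi [0.62  0.033 0.194] [0.675 0.089 0.278]
side vase lo/hi [0.593 0.032 0.168] [0.66  0.093 0.277]
25.95 [0.63574873 0.05313144 0.42128601] [ 0.59937381  0.19988958 -0.91261337]
scene blue 54 [0.6554 0.0849 0.1522]
scene red 21 [0.4755 0.076  0.1316]
shelf 0.1535
side blue 40 [0.6212 0.0826 0.1515]
side red 114 [0.4677 0.0505 0.1324]
shelf 0.1525
v_wrist_23.3.png
v_wrist_23.9.png
v_wrist_25.8.png
w2.png
lip [0.6367 0.0507 0.2746] [0.045 0.043 0.009]
```

View pics/end.png

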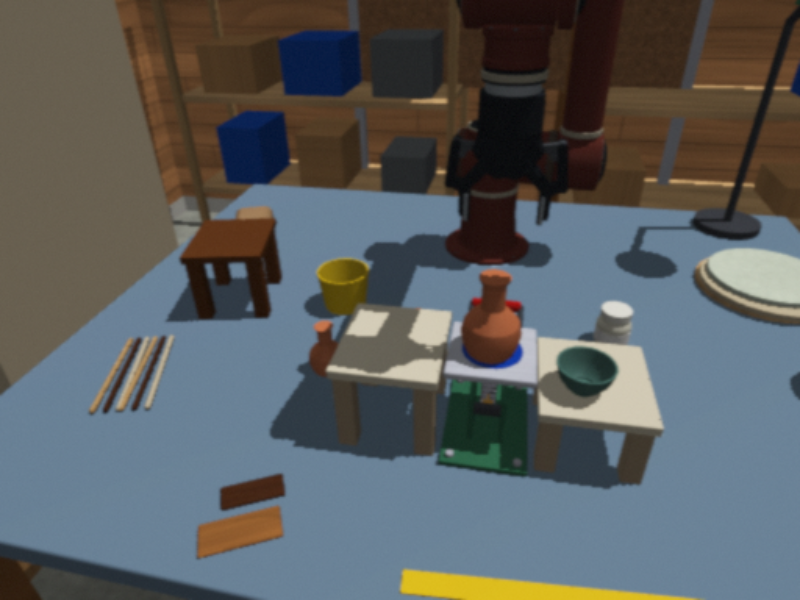

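The picture shows the vase upright on the blue disc at (490,340), about 3 mm off centre. The gripper is clear above it, and the table is level with the shelf.

```bash
python3 -c "
from station import ctrl
print(ctrl.finish_job())"
```

```text
the job is handed in; nothing more can be done
None
```

I pumped the lift four strokes until its table was level with the vase's shelf. I then slid the vase onto the blue disc about 3 mm off centre, let go of it, and handed the job in at about 26 s; the judge's result was not shown.

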